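# Close the carving jig's telescopic stop by one hole

## Robot

A 6-joint arm with a two-finger parallel gripper is mounted at the origin on the work surface. World frame = base frame: x ahead of the robot, y to its left, z up, the work surface at z = 0. Lengths are in mm, angles in degrees, forces in N, time in s.
With the tool pointing down it reaches from about 400 to 925 mm from the base axis. Payload 3.4 kg.
Tool frame: the origin (TCP) lies midway between the tips of the shut fingers; the grasp point (between the pads) lies 19 mm behind it; z points along the fingers, y is the line along which they close (so a half turn about z gives the same grasp; the last joint's range is limited). The gripper opens to 85 mm and grips with 20 to 120 N. Pads are 22 mm wide; open, the fingers measure 114 mm over their backs; the gripper's body (76 mm by 85 mm) begins 54 mm behind the grasp point. The pads swing forward as they close: fully open they stand 13 mm farther back than shut.
Start: joints at [-73.367, 17.578, 86.31, -0, 76.112, -4.211], TCP at [204.578, -537.382, 231.305] pointing down, gripper open.
Joint ranges: [-179.03, 179.03], [-60, 130.46], [8.19, 133.38], [-81.62, 261.62], [5.75, 156.47], [-153.77, 153.77]. Speed limits (degrees/s): [147.25, 147.25, 180, 180, 180, 180].

## Interface

Orientations are given as a 3x3 rotation matrix whose columns are the frame's x, y, z axes.
In Python, from cell import bot gives the robot as it stands.
- The arm moves only by the shell command python3 -m handwheel 'ROWS' [FORCE]. ROWS is JSON, a list of rows, each a list of 5 numbers: the opening in per cent of the stroke, from 0 (shut) to 100 (fully open), then the shift along the tool's x, y, z in mm, then the turn about the tool's z in degrees. A call has exactly 5 rows; each row is the pose to reach, as a shift and turn from the pose commanded when the call began, along the tool's axes at that moment; what a row does not reach only later rows make up. A row lasts 1/8 s, in which the tool goes at most 62.5 mm and 10.7 degrees, less where a joint would pass 70% of its speed; a pose out of reach is approached as far as the arm can. A call with a gripper value outside its range is refused whole. The fingers move at their own pace and stop on an object; FORCE is the grip in N (left out, the last holds). Time passes only in rows, so rows that repeat a pose let the fingers close, or fill a call up. It gives the time, the measured TCP pose, the force, the opening and the grip force at its end, in the units of the state.
- bot.get_obs(): the state, without advancing time (a new reading comes with each control period).
- bot.camera(name): name is "side" or "top" or "wrist"; returns a dict with "image" (420x560x3 uint8, red, green, blue), "depth" (420x560 float32, mm along the optical axis (not along the pixel's ray), 0 where there is no reading), "fovy" (degrees; the focal length in pixels is half the picture's height over the tangent of half this angle, whatever the lens; pixels are square), "cx", "cy" (the principal point, pixels), "R" (3x3) and "t" (3): a world point X has camera coordinates R X + t. Camera axes: x right, y down, z forward; pixel columns grow to the right and rows downward; lengths in mm; the calibration is good to about 2 mm. The wrist camera is an equidistant fisheye: a pixel r from the principal point sees the ray r / f radians off the axis. A picture is of the moment at which its call begins.
- bot.job_done(): hands the job in; it is judged then, once.
The state is a dict: "clock": time; "qpos": joint angles; "qd": joint speeds; "tau": joint torques, N m; "eef_pos": TCP position; "orientation": TCP orientation; "force": force on the tool from outside, world axes, zero at the start; "ft_torque": the same for the moment, N m; "finger_gap": opening from 0.0 (shut) to 1.0 (fully open); "finger_force": force on a finger pad.
Only numpy, scipy, OpenCV 4.12 (cv2) and the standard library are available. Lean on these libraries where they do the work, as an engineer would, in place of code of your own. Each camera call takes 0.05 s, during which the arm holds its last target. There are 200 camera calls.

## Task

Shut the wooden panel in the carving jig: press the brass spring pin flush with the top of the blue sleeve, push the sleeve by its orange tab one hole towards the panel, and let the pin spring fully up in that next hole, so that the crosshead has squared the panel up against the end fence. Press and push gently, keep the panel flat on the jig board, leave the other tools where they lie and let go at the end.

Things in the scene. Friction and masses are not known exactly. Their poses are not given: they have to be found in the camera images.
- jig: Carving jig fixed to the bench at any place and yaw: plywood board 200 (x) x 500 (y) x 18 mm. Origin on the bench surface, z up. +y: the way the stop closes, from the steel clamp block (80 mm high) to the dark end fence (inner face at y = +190 mm, top 48 mm above the bench). Over x = 0, along y, a rail carries the stop and the pin; its height is set anew each time and is not reported.
- pin_foot (a point): The point on the jig board (18 mm above the bench) straight below the brass pin, jig x = 0, y = -75 mm. The pin, round-nosed, 16 mm across, moves only up and down, not with the sleeve. It pokes 9 mm out of a hole in the flat top of the blue sleeve, which lies somewhere from 61 to 71 mm above the bench: find it by touch. Sleeve: 40 mm wide, 185 long, four 18 mm holes 40 mm apart.
- pin (a joint): How far the pin is pressed, m: 0 = fully up (stands 9 mm out of the sleeve's top), 0.009 = flush with it, 0.012 or more = under the sleeve's 3 mm thick top, 0.014 = lower limit. Spring: 2.5 N at first, 4.3 N flush, 5.3 N at the end. Under the sleeve it stays down by itself and springs up when a hole comes over it.
- stop (a joint): Travel of the stop along jig +y, m: 0 at the start, 0.040 in the next hole. Locked (1 mm play) while the pin is up in a hole, else 2 N friction; stays where left. Push the rear face of the orange tab on its sleeve: 36 mm wide, 12 thick, 20 high, 12 mm beyond the pin's axis at the start, so one closed fingertip holds the pin down and pushes the tab. Up to 20 N is needed; at the next hole it stops dead.
- panel_mid (a point): Centre of the loose wooden panel: 110 (x) x 130 (y) x 22 mm, about 0.2 kg, flat on the jig board between the fence and the stop's blue crosshead (100 mm wide, front face at jig y = 17 mm + travel, top 59 to 69 mm above the bench), a little askew at the start. The crosshead pushes it along; in the next hole 133 mm are left for its 130 mm. Square: its axes are parallel to the jig's.
- chisel_a_mid (a point): Middle of a steel chisel, 170 mm long, lying on the jig board beside the sleeve (+x side). A bystander.
- chisel_b_mid (a point): Middle of a chisel, 190 mm, on the bench. A bystander.
- chisel_c_mid (a point): Middle of a chisel, 160 mm, on the bench. A bystander.
- mallet: A black mallet standing on its head (80 mm thick, 110 mm high), wooden handle level. Origin under the head. A bystander.
- brush_cup: A metal cup of pencils, 72 mm across, up to 190 mm high with the pencils. Origin under its centre. A bystander.
- glue: A white plastic bottle, 52 mm across, 150 mm high. Origin under its centre. A bystander.
- sanding_block: A cork sanding block 65 by 100 by 30 mm. Origin under its centre. A bystander.
Not all that is in view belongs to the job. There is more than one size of the part that bears panel_mid; the job needs the largest.

How it is judged (in metres and radians):
On the way, in this order (a step that is already met when the one before it is completed fails the run):
1. the pin is pressed flush while the stop is still in its first hole (value of joint pin above 0.0078 m and value of joint stop below 0.006 m), for 0.05 s.
2. the stop has reached the next hole and the pin is up in it (value of joint stop between 0.037 and 0.043 m and value of joint pin below 0.0015 m), for 0.2 s.
At the end, for the whole second after the job is handed in: The stop stands in the next hole (travel 40 mm, within 3 mm) with the pin fully up (within 1.5 mm); the panel lies flat and at rest on the board between crosshead and fence, its centre 119 to 128 mm along the jig and within 30 mm of the jig's midline, square to the jig within 0.06 rad (all of step 2 and y of panel_mid in the frame of jig between 0.119 and 0.128 m and x of panel_mid in the frame of jig between -0.03 and 0.03 m and z of panel_mid in the frame of jig below 0.032 m and angle between the y axis of panel_mid and the y axis of jig, either way round below 0.06 rad and linear speed of panel below 0.01 m/s); the robot touches nothing.
It fails at once if the panel is lifted or tipped off the jig board (angle between panel_mid's own z axis and vertical above 0.15 rad or z of panel_mid in the frame of jig above 0.04 m).
It fails at once if the stop or the pin is pressed or pushed with more than 60 N (contact force between any of the arm, the fingers and stop above 60 N or contact force between the fingers and pin above 60 N).
It fails at once if one of the other tools is moved more than 20 mm (distance of any of chisel_a_mid, chisel_b_mid, chisel_c_mid, mallet, brush_cup, glue, sanding_block from where it was at the start of the episode above 0.02 m).
It also fails if it takes over 32 s, if anything falls off the work surface, if the arm or the gripper's body presses on something with over 40 N, if the wrist force passes 120 N, or if a joint passes its speed limit or range.

## Working session

There is one attempt and no reset: what is moved stays moved. The work goes in short steps, Python scripts to look and compute and a shell command to move; the robot and the scene stay as the last step left them, time stands still between calls to the robot, and variables do not carry over. Pictures are saved under pics/ and viewed, at most 10 in all, crops included, and the job is handed in when it is done.

```bash
ls; mkdir -p pics; python3 - <<'E'
from cell import bot
import cv2,numpy as np,pickle
o=bot.get_obs();print({k:np.round(v,3).tolist() if not isinstance(v,(int,float)) else v for k,v in o.items()})
d={}
for n in("top","side"):
    c=bot.camera(n);d[n]=c;cv2.imwrite(f"pics/{n}0.png",cv2.resize(c["image"][:,:,::-1],(800,600),interpolation=cv2.INTER_CUBIC));print(n,c["fovy"],c["cx"],c["cy"],c["R"],c["t"])
pickle.dump(d,open("c0.pkl","wb"))
E
```

```text
pics
{'clock': 0.0, 'qpos': [-73.366, 17.621, 86.383, 0.0, 76.11, -4.211], 'qd': [-0.041, 0.098, -0.025, -0.08, -0.023, -0.043], 'tau': [0.0, -45.754, -25.192, 0.0, 0.013, 0.0], 'eef_pos': [204.394, -536.709, 230.397], 'orientation': [[0.935, 0.356, -0.001], [0.356, -0.935, 0.002], [0.0, -0.002, -1.0]], 'force': [-0.201, 1.124, 0.992], 'ft_torque': [-0.038, 0.009, -0.028], 'finger_force': 0.0, 'finger_gap': 0.999624869354825}
top 52.56722530302242 283.6659360059255 207.93539261315874 [[ 2.16711938e-02 -9.99762622e-01  2.24906452e-03]
 [-9.94233485e-01 -2.17875510e-02 -1.05000383e-01]
 [ 1.05024460e-01  3.93883934e-05 -9.94469638e-01]] [ -23.82336097  494.31268168 1188.76141245]
side 50.550704923924904 278.12209961499707 206.91409173327273 [[-0.72783843 -0.68543113  0.02086572]
 [-0.42872019  0.43107537 -0.79396034]
 [ 0.53521044 -0.58682041 -0.60761139]] [ 354.2434177   276.62068586 1306.81822749]
```

View pics/top0.png

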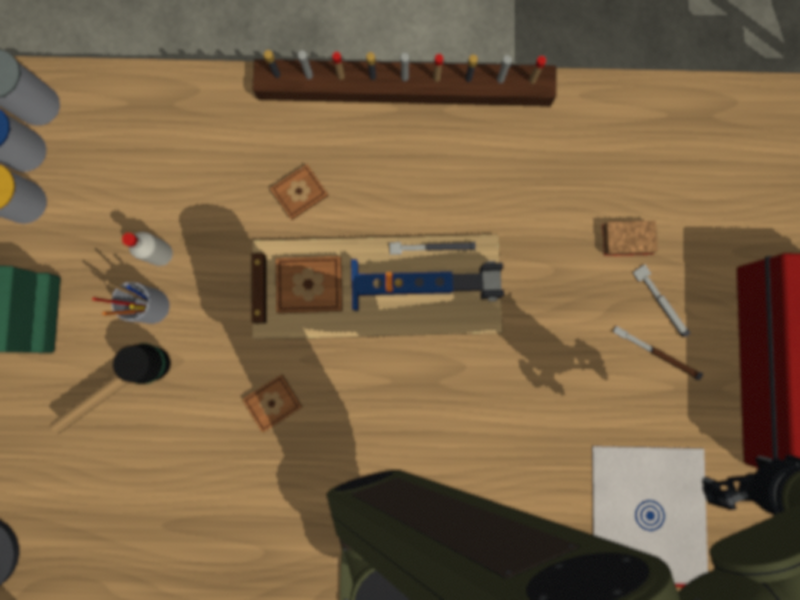

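View pics/side0.png

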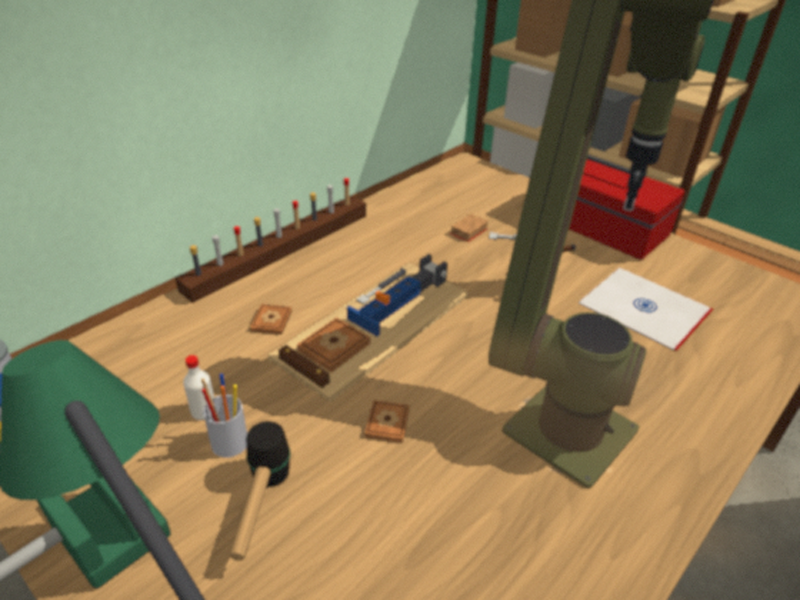

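Top view (800 px picture): the jig has its end fence at (259,288), steel clamp at (491,280), orange tab at (389,283) and blue crosshead at (355,285). There are three panels, at (308,284) on the jig, (298,190) and (271,402). The one on the jig is the largest and lies between crosshead and fence, so it fits. I'll confirm it in an enlarged crop.

```bash
python3 - <<'E'
import pickle,cv2
d=pickle.load(open("c0.pkl","rb"));c=d["top"]
im=c["image"][155:245,165:365,::-1]
cv2.imwrite("pics/crop.png",cv2.resize(im,(800,360),interpolation=cv2.INTER_CUBIC))
E
```

```text
(no output)
```

View pics/crop.png

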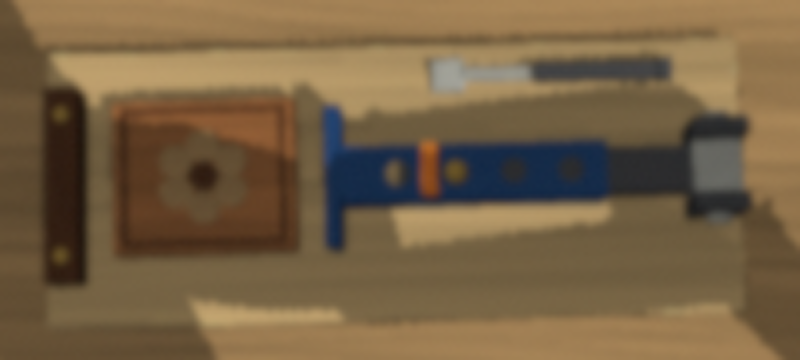

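The crop confirms it: the largest panel, at crop (204,176), sits between the fence (65,187) and the crosshead (334,178). The brass pin is at (456,171) and the orange tab at (429,169), on the pin's fence side. Next I fit the jig pose.

```bash
cat > h.py <<'E'
import numpy as np
def ray(c,u,v,z,wrist=False):
    f=c["image"].shape[0]/2/np.tan(np.radians(c["fovy"])/2)
    x=np.array([u-c["cx"],v-c["cy"]])
    if wrist:
        r=np.hypot(*x);th=r/f;d=np.array([*(x/max(r,1e-9)*np.sin(th)),np.cos(th)])
    else: d=np.array([x[0]/f,x[1]/f,1])
    R=np.array(c["R"]);o=-R.T@np.array(c["t"]);w=R.T@d
    return o+w*(z-o[2])/w[2]
E
python3 - <<'E'
import pickle,numpy as np
from h import ray
from scipy.optimize import least_squares
c=pickle.load(open("c0.pkl","rb"))["top"]
P=lambda X,Y,z:ray(c,(X+.5)/4-.5+165,(Y+.5)/4-.5+155,z)[:2]
# crop px, z, jig xy (None = not used). jig y -> image left, jig x -> image up? (x = y cross z)
L=[((48,50),18,(100,250)),((735,36),18,(100,-250)),((742,315),18,(-100,-250)),((50,324),18,(-100,250)),
((456,171),74,(0,-75)),((395,172),66,(0,-35)),((514,170),66,(0,-115)),((571,168),66,(0,-155)),((429,140),86,(18,-57)),((429,196),86,(-18,-57)),((326,105),64,(50,17)),((328,250),64,(-50,17))]
for p,z,j in L: print(p,P(*p,z).round(1))
def res(q):
    a=q[2];A=np.array([[np.cos(a),-np.sin(a)],[np.sin(a),np.cos(a)]])
    return np.concatenate([q[:2]+A@np.array(j)-P(*p,z) for p,z,j in L])
s=least_squares(res,[500,0,0],loss="soft_l1",f_scale=2)
print(s.x[:2],np.degrees(s.x[2]),res(s.x).reshape(-1,2).round(1))
E
```

```text
(48, 50) [607.9 300.3]
(735, 36) [ 629.3 -198.4]
(742, 315) [ 426.6 -204.6]
(50, 324) [409.4 289.3]
(456, 171) [518.6   1.4]
(395, 172) [518.   43.8]
(514, 170) [521.2 -38.6]
(571, 168) [523.4 -78. ]
(429, 140) [537.9  20.2]
(429, 196) [499.5  19.2]
(326, 105) [564.2  93.1]
(328, 250) [463.   88.6]
[516.79168529  74.46599754] 2.201507253805193 [[-0.8 27.8]
 [-3.  26.9]
 [-0.1 25.4]
 [-2.2 31.1]
 [ 1.1 -1.9]
 [ 0.2 -4.3]
 [ 0.  -1.9]
 [-0.7 -2.4]
 [-0.9 -2. ]
 [ 1.5 -2.4]
 [ 1.9  0.2]
 [ 3.2  0.9]]
```

```bash
python3 -m handwheel '[[0,48,-39,0,-10],[0,96,-78,0,-20],[0,144,-117,0,-30],[0,192,-156,0,-40],[0,240,-195,0,-50]]' 30; python3 - <<'E'
from cell import bot
import numpy as np
o=bot.get_obs();R=np.array(o["orientation"]);d=np.array([518,0.5,165])-o["eef_pos"]
print(R.round(3),(R.T@d).round(1),np.degrees(np.arctan2(R[1,0],R[0,0])),o["qpos"],o["finger_gap"])
E
```

```text
clock: 0.72
eef_pos: [360.0, -267.9, 231.1]
orientation: [[0.323, 0.946, 0.0], [0.946, -0.323, 0.0], [0.0, 0.0, -1.0]]
force: [0.5, -0.6, -0.3]
finger_gap: 0.001
finger_force: 0.0
[[ 0.323  0.946  0.   ]
 [ 0.946 -0.323  0.   ]
 [ 0.     0.    -1.   ]] [305.   62.8  66.2] 71.13708513962173 [-4.20607343e+01  7.40015811e+00  1.00347887e+02  1.27559724e-02
  7.22567266e+01 -2.32017073e+01] 0.0006562677955441891
```

```bash
python3 -m handwheel '[[0,62,13,10,-6],[0,124,26,20,-12],[0,186,39,30,-18],[0,248,52,40,-21],[0,305,63,50,-21]]'; python3 -m handwheel '[[0,0,0,5,0],[0,0,0,15,0],[0,0,0,15,0],[0,0,0,15,0],[0,0,0,15,0]]'; python3 - <<'E'
from cell import bot
import cv2,pickle
d={}
for n in("wrist","side","top"):
    c=d[n]=bot.camera(n)
c=d["wrist"];print(c["fovy"],c["cx"],c["cy"])
cv2.imwrite("pics/w1.png",cv2.resize(c["image"][:,:,::-1],(800,600),interpolation=cv2.INTER_CUBIC))
pickle.dump(d,open("c1.pkl","wb"));o=bot.get_obs();print(o["eef_pos"],o["orientation"],o["force"],o["qpos"])
E
```

```text
clock: 1.35
eef_pos: [518.4, -2.9, 181.4]
orientation: [[-0.033, 0.999, 0.0], [0.999, 0.033, -0.0], [-0.0, 0.0, -1.0]]
force: [1.5, -0.6, 0.2]
finger_gap: 0.0
finger_force: 0.0
clock: 1.98
eef_pos: [517.6, -5.8, 167.3]
orientation: [[-0.03, 1.0, 0.001], [1.0, 0.03, -0.0], [-0.0, 0.001, -1.0]]
force: [1.3, -0.1, 0.3]
finger_gap: -0.003
finger_force: 0.0
65.70646984690485 276.6592341807869 210.237299175447
[517.72358793  -5.30271786 167.20891384] [[-3.13079047e-02  9.99509493e-01  7.67253288e-04]
 [ 9.99509782e-01  3.13079715e-02 -7.52286460e-05]
 [-9.92128899e-05  7.64521916e-04 -9.99999703e-01]] [ 5.67137404e-01 -4.59188075e-01 -3.12202054e-04] [-5.26179569e+00  1.64688974e+01  9.83129531e+01 -2.87204403e-04
  6.51739791e+01 -7.05578137e+00]
```

View pics/w1.png

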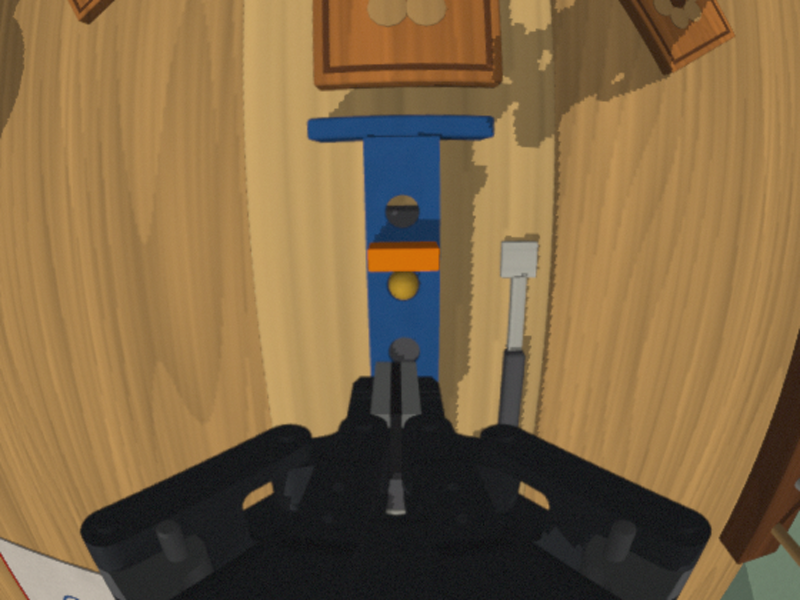

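The wrist view shows the pin at (403,285), the tab just beyond it at (404,257), sleeve edges at x≈369 and 439, and the shut fingertip at (397,365).

```bash
python3 - <<'E'
import pickle,numpy as np
from h import ray
d=pickle.load(open("c1.pkl","rb"));c=d["wrist"];D=c["depth"]
def at(X,Y):
    u,v=(X+.5)*.7-.5,(Y+.5)*.7-.5
    dep=D[int(round(v)),int(round(u))]
    # depth along axis: point = o + R^T d * dep/dz
    a=ray(c,u,v,0,True);R=np.array(c["R"]);o=-R.T@c["t"];w=(a-o);k=dep/(R[2]@w)
    return dep,(o+w*k).round(1)
for n,p in dict(pin=(403,285),pinN=(403,280),sl1=(385,320),sl2=(420,320),sl3=(380,180),sl4=(425,180),tabtop=(403,250),tabtop2=(380,250),tabtop3=(430,250),cross=(400,124),crL=(315,124),crR=(487,122),hole2=(404,350),tip=(397,365),chis=(518,255),eL=(371,310),eR=(438,310),board=(300,200),slL=(367,200),slR=(440,200)).items(): print(n,*at(*p))
R=np.array(c["R"]);print((-R.T@c["t"]).round(1))
for z in(70,75):print(ray(c,403*.7,285*.7,z,True))
# plausible line fit of sleeve edges: midline
for Y in(150,170,190,220,300,330):
    row=c["image"][int(Y*.7)].astype(int);m=(row[:,2]>row[:,0]+40)&(np.abs(np.arange(560)-283)<40);i=np.flatnonzero(m)
    if len(i):
        print(Y,[ray(c,u,int(Y*.7),66,True)[:2].round(1).tolist() for u in(i[0]-.5,i[-1]+.5)])
E
```

```text
pin 246.11064 [520.2   4.2  71.9]
pinN 247.11723 [520.2   6.5  70.2]
sl1 259.98898 [511.  -18.4  64.2]
sl2 259.7895 [530.6 -17.8  64.4]
sl3 238.67278 [506.4  58.7  63.2]
sl4 237.94421 [530.   59.5  63.9]
tabtop 228.64182 [519.3  25.2  83.8]
tabtop2 228.20592 [507.9  25.   84.3]
tabtop3 228.02829 [532.6  25.8  84.4]
cross 231.84174 [516.   89.   61.3]
crL 230.3998 [471.2  88.5  62.5]
crR 231.53831 [562.2  92.8  60.9]
hole2 271.22968 [522.5 -38.7  58.6]
tip 148.48387 [516.7   4.5 173.8]
chis 289.20148 [594.3  14.   24.7]
eL 257.96255 [503.1 -12.7  64.5]
eR 258.71423 [540.5 -11.8  63.8]
board 286.10944 [454.4  43.9  17.6]
slL 240.54082 [499.9  48.   64.4]
slR 241.4153 [538.4  49.2  63.5]
[514.3  67.1 310. ]
[520.3783163    3.55864845  70.        ]
[520.251548     4.88326984  75.        ]
150 [[497.7, 74.3], [536.9, 75.6]]
170 [[497.9, 64.6], [537.2, 65.8]]
190 [[498.9, 53.3], [537.7, 54.6]]
220 [[499.3, 37.4], [537.7, 38.6]]
300 [[501.5, -6.6], [540.7, -5.4]]
330 [[502.5, -23.3], [540.9, -22.1]]
```

```bash
python3 - <<'E'
import pickle,numpy as np
from h import ray
d=pickle.load(open("c1.pkl","rb"));c=d["wrist"]
for n,X,Y,z in(("tabrear",404,271,84),("tabfront",404,246,84),("hole+1",402,211,64),("hole-1",404,351,64),("pin",403,285,70),("crossfront",400,117,64)):print(n,ray(c,(X+.5)*.7-.5,(Y+.5)*.7-.5,z,True).round(1))
from cell import bot
o=bot.get_obs();R=np.array(o["orientation"]);print(o["eef_pos"],(R.T@(np.array([520,2,80])-o["eef_pos"])).round(1))
E
```

```text
tabrear [520.2  14.6  84. ]
tabfront [519.7  27.3  84. ]
hole+1 [518.5  42.6  64. ]
hole-1 [522.4 -37.   64. ]
pin [520.3   3.7  70. ]
crossfront [515.9  92.5  64. ]
[517.72358793  -5.30271786 167.20891384] [ 7.2  2.4 87.2]
```

```bash
python3 -m handwheel '[[0,6,2.4,20,0],[0,6,2.4,45,0],[0,6,2.4,70,0],[0,6,2.4,80,0],[0,6,2.4,80,0]]'; python3 -m handwheel '[[0,0,0,2,0],[0,0,0,4,0],[0,0,0,6,0],[0,0,0,6,0],[0,0,0,6,0]]'; python3 - <<'E'
from cell import bot
import cv2,pickle
c=bot.camera("wrist");cv2.imwrite("pics/w2.png",cv2.resize(c["image"][100:310,140:420,::-1],(800,600),interpolation=cv2.INTER_CUBIC))
for n in range(3):
    o=bot.get_obs();print(o["eef_pos"],o["force"])
E
```

```text
clock: 2.75
eef_pos: [519.5, 1.2, 86.4]
orientation: [[-0.032, 0.999, -0.001], [0.999, 0.032, 0.0], [0.0, -0.001, -1.0]]
force: [0.0, 0.4, 0.1]
finger_gap: 0.0
finger_force: 0.0
clock: 3.38
eef_pos: [519.9, 1.3, 80.9]
orientation: [[-0.032, 0.999, 0.0], [0.999, 0.032, -0.0], [-0.0, 0.0, -1.0]]
force: [0.1, -0.2, -0.2]
finger_gap: -0.0
finger_force: 0.0
[519.86233843   1.24844697  80.87816534] [ 0.04148255 -0.68617131  0.48645939]
[519.86233843   1.24844697  80.87816534] [ 0.04148255 -0.68617131  0.48645939]
[519.86233843   1.24844697  80.87816534] [ 0.04148255 -0.68617131  0.48645939]
```

View pics/w2.png

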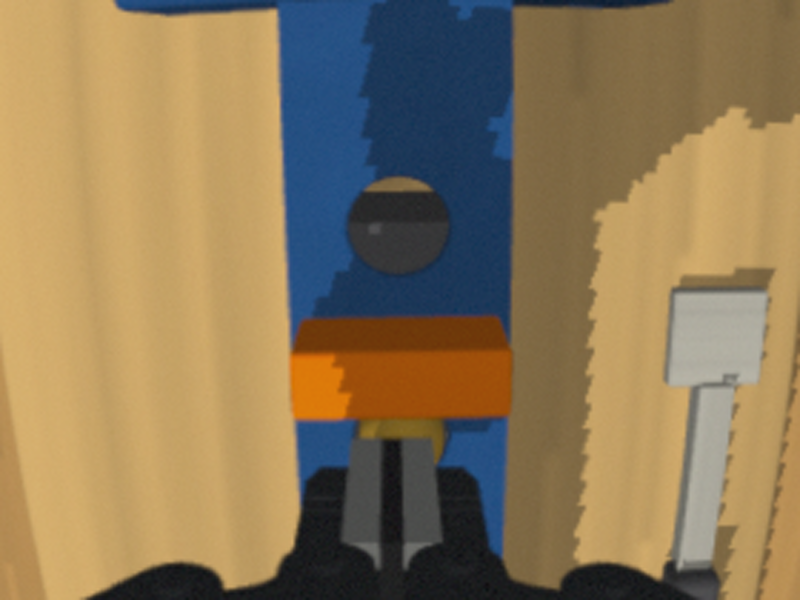

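Wrist crop: the fingertip's front edge is at (393,438), the pin behind it at (402,440), and the tab's rear edge at row 418. That leaves about 2.7 mm to the tab and the tip about 1.2 mm off sideways. I'll correct that and go down by touch.

```bash
python3 -m handwheel '[[0,0,1.2,1,0],[0,0,1.2,3,0],[0,0,1.2,5,0],[0,0,1.2,7,0],[0,0,1.2,8,0]]';  python3 -m handwheel '[[0,0,0,1,0],[0,0,0,2,0],[0,0,0,3,0],[0,0,0,3,0],[0,0,0,3,0]]'
```

```text
clock: 4.05
eef_pos: [520.9, 1.3, 72.6]
orientation: [[-0.032, 0.999, -0.0], [0.999, 0.032, 0.0], [0.0, -0.0, -1.0]]
force: [-1.4, 0.6, 2.5]
finger_gap: -0.005
finger_force: 1.1
clock: 4.68
eef_pos: [521.0, 1.3, 69.8]
orientation: [[-0.032, 0.999, -0.0], [0.999, 0.032, 0.0], [0.0, -0.0, -1.0]]
force: [-0.8, 0.8, 2.8]
finger_gap: 0.001
finger_force: 1.4
```

```bash
python3 -m handwheel '[[0,0,0,1,0],[0,0,0,2,0],[0,0,0,3,0],[0,0,0,3,0],[0,0,0,3,0]]';  python3 -m handwheel '[[0,0,0,0.5,0],[0,0,0,1,0],[0,0,0,1.5,0],[0,0,0,1.5,0],[0,0,0,1.5,0]]'
```

```text
clock: 5.3
eef_pos: [521.0, 1.3, 66.8]
orientation: [[-0.032, 0.999, -0.0], [0.999, 0.032, 0.0], [0.0, -0.0, -1.0]]
force: [-1.6, -1.0, 2.7]
finger_gap: -0.002
finger_force: 1.7
clock: 5.92
eef_pos: [521.0, 1.3, 65.3]
orientation: [[-0.032, 0.999, -0.0], [0.999, 0.032, 0.0], [0.0, -0.0, -1.0]]
force: [-1.3, 0.5, 3.9]
finger_gap: 0.0
finger_force: 1.9
```

```bash
python3 -m handwheel '[[0,0,0,0.5,0],[0,0,0,1,0],[0,0,0,1,0],[0,0,0,1,0],[0,0,0,1,0]]';  python3 -m handwheel '[[0,0,0,0.3,0],[0,0,0,0.6,0],[0,0,0,0.6,0],[0,0,0,0.6,0],[0,0,0,0.6,0]]'
```

```text
clock: 6.55
eef_pos: [521.0, 1.3, 64.3]
orientation: [[-0.032, 0.999, -0.0], [0.999, 0.032, -0.0], [-0.0, -0.0, -1.0]]
force: [-1.7, 0.2, 3.3]
finger_gap: -0.001
finger_force: 2.0
clock: 7.18
eef_pos: [521.0, 1.3, 63.8]
orientation: [[-0.032, 0.999, 0.0], [0.999, 0.032, -0.0], [-0.0, 0.0, -1.0]]
force: [-2.8, -1.0, 6.3]
finger_gap: -0.001
finger_force: 2.7
```

```bash
python3 -m handwheel '[[0,0,0,0.2,0],[0,0,0,0.4,0],[0,0,0,0.4,0],[0,0,0,0.4,0],[0,0,0,0.4,0]]'
```

```text
clock: 7.8
eef_pos: [521.0, 1.3, 63.7]
orientation: [[-0.032, 0.999, 0.0], [0.999, 0.032, -0.0], [-0.0, 0.0, -1.0]]
force: [-2.4, 0.7, 7.5]
finger_gap: 0.001
finger_force: 3.8
```

Force has risen and the tip has stopped at 63.7, so it is on the sleeve with the pin flush. Now I push gently.

```bash
python3 -m handwheel '[[0,0.8,0,0.2,0],[0,1.6,0,0.2,0],[0,2.4,0,0.2,0],[0,3.2,0,0.2,0],[0,4,0,0.2,0]]'
```

```text
clock: 8.43
eef_pos: [521.8, 4.5, 63.4]
orientation: [[-0.032, 0.999, 0.002], [0.999, 0.032, -0.001], [-0.001, 0.002, -1.0]]
force: [-0.4, -5.4, 4.9]
finger_gap: -0.003
finger_force: 2.9
```

```bash
python3 -m handwheel '[[0,0.8,0,0,0],[0,1.6,0,0,0],[0,2.4,0,0,0],[0,3.2,0,0,0],[0,4,0,0,0]]'
```

```text
clock: 9.05
eef_pos: [521.5, 8.5, 63.3]
orientation: [[-0.033, 0.999, 0.001], [0.999, 0.033, -0.002], [-0.002, 0.001, -1.0]]
force: [1.5, -8.4, 4.3]
finger_gap: 0.001
finger_force: 4.2
```

```bash
python3 -m handwheel '[[0,1.5,0,0,0],[0,3,0,0,0],[0,4.5,0,0,0],[0,6,0,0,0],[0,7.5,0,0,0]]'; python3 -m handwheel '[[0,2,0,0,0],[0,4,0,0,0],[0,6,0,0,0],[0,8,0,0,0],[0,10,0,0,0]]'
```

```text
clock: 9.68
eef_pos: [521.1, 16.6, 63.2]
orientation: [[-0.032, 0.999, 0.001], [0.999, 0.032, -0.0], [-0.0, 0.001, -1.0]]
force: [2.2, -5.7, 4.4]
finger_gap: -0.002
finger_force: 3.2
clock: 10.3
eef_pos: [520.7, 26.5, 63.1]
orientation: [[-0.033, 0.999, 0.001], [0.999, 0.033, -0.001], [-0.001, 0.001, -1.0]]
force: [0.7, -6.0, 3.8]
finger_gap: 0.0
finger_force: 3.6
```

```bash
python3 -m handwheel '[[0,2,0,0,0],[0,4,0,0,0],[0,6,0,0,0],[0,8,0,0,0],[0,10,0,0,0]]'; python3 -m handwheel '[[0,0.8,0,0,0],[0,1.6,0,0,0],[0,2.4,0,0,0],[0,3.2,0,0,0],[0,4,0,0,0]]'; python3 - <<'E'
from cell import bot
import cv2
c=bot.camera("wrist");cv2.imwrite("pics/w3.png",cv2.resize(c["image"][:,:,::-1],(800,600),interpolation=cv2.INTER_CUBIC))
E
```

```text
clock: 10.92
eef_pos: [520.2, 36.6, 63.1]
orientation: [[-0.032, 0.999, 0.001], [0.999, 0.032, -0.0], [-0.0, 0.0, -1.0]]
force: [-0.9, -5.1, 4.7]
finger_gap: -0.001
finger_force: 3.2
clock: 11.55
eef_pos: [519.5, 41.4, 62.8]
orientation: [[-0.032, 0.999, -0.001], [0.999, 0.032, 0.001], [0.001, -0.001, -1.0]]
force: [0.9, 0.9, 0.3]
finger_gap: -0.002
finger_force: 0.7
```

View pics/w3.png

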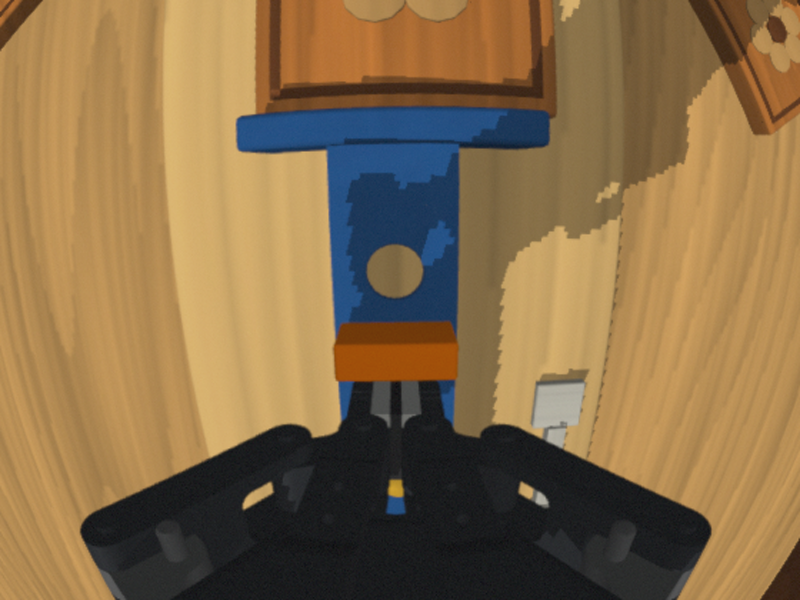

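The sleeve has moved up to the panel, and brass shows between the fingers at (396,488), so the pin may already be up. I'll nudge on to feel whether it is locked.

```bash
python3 -m handwheel '[[0,0.4,0,0,0],[0,0.8,0,0,0],[0,1.2,0,0,0],[0,1.2,0,0,0],[0,1.2,0,0,0]]'
```

```text
clock: 12.22
eef_pos: [519.5, 41.8, 63.0]
orientation: [[-0.032, 0.999, -0.001], [0.999, 0.032, -0.0], [-0.0, -0.001, -1.0]]
force: [-0.6, -0.0, 0.6]
finger_gap: 0.001
finger_force: 0.2
```

```bash
python3 -m handwheel '[[0,0.4,0,0,0],[0,0.8,0,0,0],[0,1.2,0,0,0],[0,1.6,0,0,0],[0,1.6,0,0,0]]'
```

```text
clock: 12.85
eef_pos: [519.5, 43.5, 63.1]
orientation: [[-0.032, 0.999, -0.0], [0.999, 0.032, -0.0], [-0.0, -0.0, -1.0]]
force: [-1.0, -2.5, -0.1]
finger_gap: 0.003
finger_force: 1.2
```

```bash
python3 -m handwheel '[[0,0.4,0,0,0],[0,0.8,0,0,0],[0,1.2,0,0,0],[0,1.2,0,0,0],[0,1.2,0,0,0]]'
```

```text
clock: 13.48
eef_pos: [519.5, 44.6, 63.1]
orientation: [[-0.032, 0.999, -0.0], [0.999, 0.032, -0.0], [-0.0, -0.0, -1.0]]
force: [-1.2, -3.8, 1.6]
finger_gap: 0.001
finger_force: 1.7
```

```bash
python3 -m handwheel '[[0,0.3,0,0,0],[0,0.6,0,0,0],[0,0.9,0,0,0],[0,0.9,0,0,0],[0,0.9,0,0,0]]'; python3 - <<'E'
from cell import bot
import cv2
c=bot.camera("wrist");cv2.imwrite("pics/w4.png",cv2.resize(c["image"][230:410,180:380,::-1],(660,594),interpolation=cv2.INTER_CUBIC))
E
```

```text
clock: 14.1
eef_pos: [519.5, 44.9, 63.1]
orientation: [[-0.033, 0.999, -0.0], [0.999, 0.033, -0.001], [-0.001, -0.0, -1.0]]
force: [-1.2, -6.8, 1.2]
finger_gap: 0.002
finger_force: 2.6
```

```bash
python3 -m handwheel '[[0,0.3,0,0,0],[0,0.6,0,0,0],[0,0.9,0,0,0],[0,0.9,0,0,0],[0,0.9,0,0,0]]'
```

```text
clock: 14.78
eef_pos: [519.5, 45.2, 63.2]
orientation: [[-0.033, 0.999, -0.0], [0.999, 0.033, -0.002], [-0.002, -0.0, -1.0]]
force: [-1.6, -9.1, 1.2]
finger_gap: -0.001
finger_force: 3.6
```

Force now climbs with almost no motion, which means locked. I'll back off, lift and look.

```bash
python3 -m handwheel '[[0,-2,0,0,0],[0,-4,0,-3,0],[0,-4,0,-30,0],[0,-4,0,-65,0],[0,-4,0,-100,0]]'; python3 -m handwheel '[[0,-20,0,0,0],[0,-40,0,0,0],[0,-60,0,0,0],[0,-60,0,0,0],[0,-60,0,0,0]]'; python3 - <<'E'
from cell import bot
import cv2,pickle
c=bot.camera("wrist");cv2.imwrite("pics/w5.png",cv2.resize(c["image"][:,:,::-1],(800,600),interpolation=cv2.INTER_CUBIC))
pickle.dump(c,open("c5.pkl","wb"))
E
```

```text
clock: 15.4
eef_pos: [520.2, 43.5, 164.3]
orientation: [[-0.032, 0.999, 0.001], [0.999, 0.032, 0.002], [0.002, 0.001, -1.0]]
force: [0.9, -0.1, -0.6]
finger_gap: -0.002
finger_force: 0.0
clock: 16.02
eef_pos: [521.8, -16.6, 163.2]
orientation: [[-0.032, 0.999, 0.0], [0.999, 0.032, 0.001], [0.001, 0.0, -1.0]]
force: [0.0, 0.3, -0.7]
finger_gap: -0.004
finger_force: 0.0
```

View pics/w5.png

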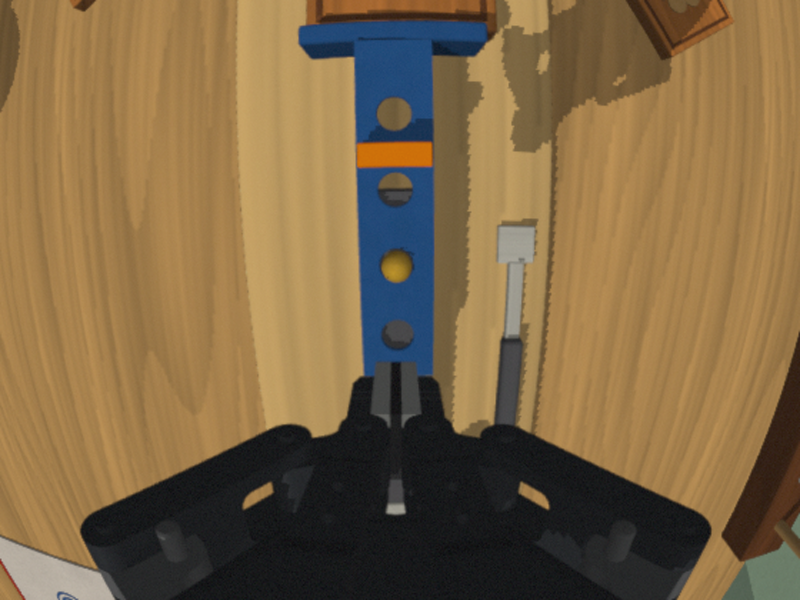

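The pin at (397,266) is up in the hole behind the old one, and the tab is at (395,155). I'll check the panel and the pin height.

```bash
python3 - <<'E'
import pickle,numpy as np,cv2
from h import ray
from cell import bot
c=pickle.load(open("c5.pkl","rb"))
def at(X,Y):
    u,v=(X+.5)*.7-.5,(Y+.5)*.7-.5;dep=c["depth"][int(round(v)),int(round(u))]
    a=ray(c,u,v,0,True);R=np.array(c["R"]);o=-R.T@c["t"];w=a-o
    return (o+w*dep/(R[2]@w)).round(1)
print("pin",at(397,264),at(397,268),"sleeve",at(375,266),at(420,266))
t=bot.camera("top");cv2.imwrite("pics/t2.png",cv2.resize(t["image"][155:245,165:365,::-1],(800,360),interpolation=cv2.INTER_CUBIC))
E
```

```text
pin [520.8   5.8  72. ] [520.8   4.   73.7] sleeve [509.2   2.6  64. ] [533.1   3.5  64.8]
```

View pics/t2.png

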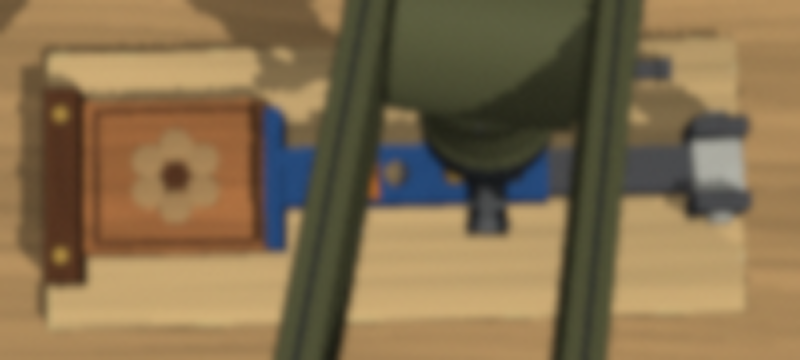

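The panel, at (175,176), is square between the fence (65,187) and the crosshead (274,178). The pin stands about 9 mm out of the sleeve and the arm is clear, so I'm handing in.

```bash
python3 -c "
from cell import bot
print(bot.job_done())"
```

```text
the job is handed in; nothing more can be done
None
```

I handed the job in after about 16 s (no verdict was returned): the stop is one hole on with the pin about 9 mm up, the panel looks square between crosshead and fence, and the gripper is clear of everything.

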